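Clear the offcut and snap home the lamp's lens retainer

TASK

A wooden offcut lies across the lamp on the panel: lay it flat in the open tray. Then pick up the upright pusher and with its foot press the lamp's round lens retainer straight down until it snaps fully home; bear on it with a firm but careful push of about 20 N (never over 35 N) for half a second so that it beds, and touch the retainer with the pusher only. Finally stand the pusher upright on the bench again, and leave the jar, tape measure and screwdriver where they are.

Things in the scene. Friction and masses are not known exactly. Their poses are not given: they have to be found in the camera images.
- lamp: Wooden panel 200 x 200 x 18 mm lying fixed on the bench, with a round dark metal lamp housing screwed to its middle: 92 mm in diameter, 40 mm high above the panel, open at the top. Origin at the centre of the panel's underside, z up.
- lamp_rim (a point): Centre of the lamp housing's mouth, level with the flat top of its rim, 58 mm above the bench. The mouth is 70 mm in diameter inside a rim 11 mm thick.
- retainer: Round lens retainer in the lamp's mouth, 62 mm in diameter, flat top, black edge and white lens; origin at the centre of its top face. It moves only straight down: loose at the start, 3 mm below the rim; home 11 mm below the rim, on a rigid stop. It yields at about 13 N, springs back up if let go in the first half of its travel, snaps down by itself after that, and cracks above 35 N.
- offcut_center (a point): Centre of the loose pine offcut, 170 x 38 x 19 mm (along its own x, y, z), about 0.12 kg, which lies flat across the lamp's rim at the start (its underside 58 mm above the bench).
- tray: Open grey tray standing on the bench, fixed, outside 250 x 150 x 40 mm (along its x, y, z), walls and floor 5 mm thick. Origin at the centre of its underside.
- pusher_center (a point): Centre (half-way up, 60 mm above the underside of its foot) of the loose pusher, which stands upright on the bench: 120 mm tall, 0.2 kg, a square wooden handle 26 x 26 mm (sides along its own x and y; from 22 mm to 120 mm above the underside) on a round black foot 44 mm in diameter and 12 mm high, tapering to 30 mm in diameter at 22 mm.
- jar: Bystander: loose glass screw jar, 56 mm in diameter, 75 mm tall. Origin under its centre.
- tape_measure: Bystander: loose tape measure, 62 x 34 x 60 mm. Origin under its centre.
- screwdriver: Bystander: loose screwdriver 150 mm long, lying on the panel beside the lamp, along its own x; it reaches under 45 mm above the bench.

How it is judged (in metres and radians):
On the way, in this order (a step that is already met when the one before it is completed fails the run):
1. the offcut lies flat inside the tray (z of offcut_center in the frame of tray between 0 and 0.022 m and horizontal distance between offcut_center and tray below 0.08 m), for 0.2 s.
2. the retainer is home and the pusher bears on it with 15 to 35 N for 0.3 s (z of retainer in the frame of lamp_rim below -0.01 m and contact force between pusher and retainer between 15 and 35 N), for 0.3 s.
At the end, for the whole second after the job is handed in: The offcut lies flat on the tray's floor (its centre under 22 mm above the tray's underside and within 80 mm of its centre), the retainer is home (its top at least 10 mm below the rim), and the pusher stands upright (within 0.1 rad) on the bench, its centre 55 to 63.5 mm up; both at rest (all of step 1 and z of retainer in the frame of lamp_rim below -0.01 m and angle between pusher_center's own z axis and vertical below 0.1 rad and height (world z) of pusher_center between 0.055 and 0.0635 m and linear speed of each of pusher, offcut below 0.02 m/s); the robot touches nothing.
It fails at once if the retainer is pressed with more than 35 N (contact force between retainer and anything else above 35 N).
It fails at once if the gripper, arm or offcut presses on the retainer (contact force between any of the fingers, the arm, offcut and retainer above 1 N).
It fails at once if a bystander is moved by more than 30 mm (distance of any of jar, tape_measure, screwdriver from where it was at the start of the episode above 0.03 m).
It also fails if it takes over 69 s, if anything falls off the work surface, if the arm or the gripper's body presses on something with over 40 N, if the wrist force passes 120 N, or if a joint passes its speed limit or range.

ROBOT

A 7-joint arm with a two-finger parallel gripper is mounted at the origin on the work surface. World frame = base frame: x ahead of the robot, y to its left, z up, the work surface at z = 0. Lengths are in m, angles in degrees, forces in N, time in s.
With the tool pointing down it reaches from about 0.425 to 0.875 m from the base axis. Payload 4.7 kg.
Tool frame: the origin (TCP) lies on the mounting face of the last link; the fingertips stand 182 mm ahead of it and the grasp point (between the pads) lies 164 mm ahead of it; z points along the fingers, y is the line along which they close (so a half turn about z gives the same grasp; the last joint's range is limited). The gripper opens to 87 mm and grips with 3 to 60 N. Pads are 19 mm wide; open, the fingers measure 117 mm over their backs; the gripper's body (75 mm by 190 mm) begins 51 mm behind the grasp point.
Start: joints at [75.407, 18.392, -4.016, 83.108, 1.295, 78.541, -3.26], TCP at [0.173, -0.627, 0.405] pointing down, gripper open.
Joint ranges: [-163.93, 163.93], [-17.29, 119.83], [-79.2, 71.16], [3.27, 140.29], [-89.18, 269.18], [5.43, 117.66], [-154.24, 154.24]. Speed limits (degrees/s): [147.25, 147.25, 180, 180, 180, 180, 180].

INTERFACE

Orientations are given as [roll, pitch, yaw] about the fixed x, y, z axes, in that order (R = Rz(yaw) Ry(pitch) Rx(roll)).
In Python, from cell import env gives the robot as it stands.
- The arm moves only by the tool servo_tool, never from a script. Its argument "plan" is a list of rows, each an object with "xyz": the shift along the tool's x, y, z in cm, a list of three; "twist": the turn, a rotation vector about the tool's x, y, z in degrees, a list of three; "jaw": the closure, from 0 (fully open) to 1 (shut). In form: [{"xyz": [x, y, z], "twist": [wx, wy, wz], "jaw": jaw}, ...]. A call has 1 to 10 rows; each row is the pose to reach, as a shift and turn from the pose commanded when the call began, along the tool's axes at that moment; what a row does not reach only later rows make up. A row lasts 1/12 s, in which the tool goes at most 41.7 mm and 7.16 degrees, less where a joint would pass 70% of its speed; a pose out of reach is approached as far as the arm can. A call with a gripper value outside its range is refused whole. The fingers move at their own pace and stop on an object; "newtons" is the grip in N (left out, the last holds). Time passes only in rows, so rows that repeat a pose let the fingers close. It gives the time, the measured TCP pose, the force, the opening and the grip force at its end, in the units of the state.
- env.get_obs(): the state, without advancing time (a new reading comes with each control period).
- env.read_camera(name): name is "scene" or "top" or "wrist"; returns a dict with "img" (480x640x3 uint8, red, green, blue), "camera_matrix" (3x3 intrinsics, pixels), "k1" (the pictures are not rectified: a ray, as slopes to the right and down, at radius r is drawn at 1 + k1 r^2 times it, then the intrinsics apply), "R" (3x3) and "t" (3): a world point X has camera coordinates R X + t. Camera axes: x right, y down, z forward; pixel columns grow to the right and rows downward; lengths in m; the calibration is good to about 2 mm. A picture is of the moment at which its call begins. There is no depth.
- env.sign_off(): hands the job in; it is judged then, once.
The state is a dict: "time_s": time; "qpos": joint angles; "joint_velocities": joint speeds; "effort": joint torques, N m; "tool_pos": TCP position; "tool_rot": TCP orientation; "force": force on the tool from outside, world axes, zero at the start; "wrist_torque": the same for the moment, N m; "grip_width": finger opening in m; "grasp_force": force on a finger pad.
Only numpy, scipy, OpenCV 4.12 (cv2) and the standard library are available. Lean on these libraries where they do the work, as an engineer would, in place of code of your own. Each camera call takes 0.05 s, during which the arm holds its last target. There are 200 camera calls.

## Working session

There is one attempt and no reset: what is moved stays moved. The work goes in short steps, Python scripts to look and compute and a tool call to move; the robot and the scene stay as the last step left them, time stands still between calls to the robot, and variables do not carry over. Pictures are saved under pics/ and viewed, at most 10 in all, crops included, and the job is handed in when it is done.

Besides the shell and the picture viewer there is one more tool, called after "Call:" as name(argument=value, ...), one argument or row to a line, values as JSON. servo_tool: Moves the arm, as the interface text tells. Its arguments: {"type":"object","properties":{"plan":{"type":"array","items":{"type":"object","properties":{"xyz":{"type":"array","items":{"type":"number"}},"twist":{"type":"array","items":{"type":"number"}},"jaw":{"type":"number"}}}},"newtons":{"type":"number"}},"required":["plan"]}

```bash
mkdir -p pics; cat > h.py <<'E'
import numpy as np, cv2
from cell import env
def snap(n,f=None):
    c=env.read_camera(n)
    if f: cv2.imwrite('pics/'+f,c['img'][:,:,::-1])
    return c
def px2w(c,uv,z):
    K=np.array(c['camera_matrix']);R=np.array(c['R']);t=np.array(c['t']);k=c['k1']
    d=np.linalg.inv(K)@[uv[0],uv[1],1]; s=d[:2].copy(); u=s.copy()
    for _ in range(30): u=s/(1+k*(u@u))
    r=R.T@np.array([u[0],u[1],1]); o=-R.T@t
    return o+r*(z-o[2])/r[2]
def w2px(c,X):
    p=np.array(c['R'])@X+np.array(c['t']);u=p[:2]/p[2];u=u*(1+c['k1']*(u@u))
    return (np.array(c['camera_matrix'])@[u[0],u[1],1])[:2]
E
python3 - <<'E'
from h import *
for n in('scene','top'):
    c=snap(n,n+'0.png'); print(n,-np.array(c['R']).T@c['t'])
print(env.get_obs())
E
```

```text
scene [0.95425286 0.30222109 0.7250284 ]
top [ 0.48969735 -0.00222425  0.8564126 ]
{'time_s': 0.1, 'qpos': array([75.40627904, 18.4350608 , -4.01344003, 83.1666491 ,  1.29666577,
       78.54091183, -3.26103864]), 'joint_velocities': array([-0.02162316, -0.08125123,  0.03312552, -0.15397988,  0.01986629,
        0.06918009, -0.08244476]), 'effort': array([ 5.95276979e-04, -4.92570841e+01, -4.05461323e-01, -3.13399136e+01,
       -6.41982467e-02,  3.94952728e-02,  7.99754571e-05]), 'tool_pos': array([ 0.17252636, -0.62650396,  0.4037786 ]), 'tool_rot': array([-1.79902692e+02,  7.68745037e-03,  1.54006031e+01]), 'force': array([-0.71801935,  0.32419176, -0.03388935]), 'wrist_torque': array([-0.02335558,  0.03554162,  0.03368182]), 'grasp_force': 0.0, 'grip_width': 0.08719821077739348}
```

View pics/top0.png

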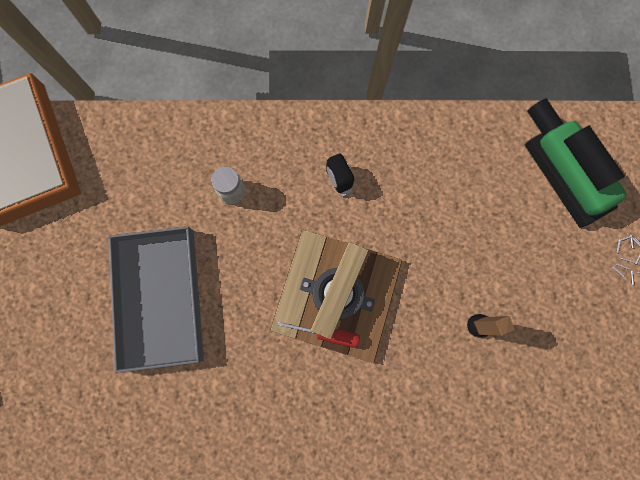

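View pics/scene0.png

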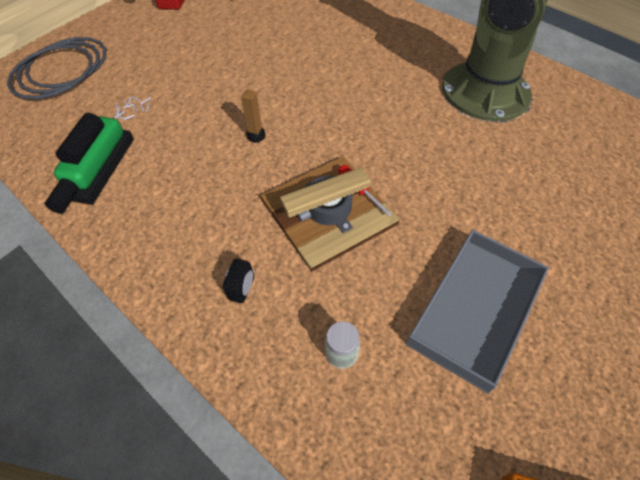

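The top view shows the offcut at about (341,290), running from (360,246) to (322,333). The tray has corners (109,236), (192,228), (202,361) and (116,371). The pusher's foot is at (479,325) and its top is near (500,325). The screwdriver handle is at (340,338), just under the near end of the offcut, and the jar and tape measure are well clear.

```bash
python3 - <<'E'
from h import *
c=snap('top')
im=cv2.resize(c['img'][215:385,255:555],None,fx=2.66,fy=2.66,interpolation=cv2.INTER_CUBIC)
cv2.imwrite('pics/crop1.png',im[:,:,::-1])
P=lambda L,z:np.array([px2w(c,p,z) for p in L])
o=P([(350,242),(371,250),(332,338),(312,329)],.077);print('off',o.round(3).tolist(),o.mean(0))
a=(o[0]+o[1]-o[2]-o[3])/2;print('ang',np.degrees(np.arctan2(a[1],a[0])),np.linalg.norm(a))
t=P([(109,236),(192,228),(202,361),(116,371)],.04);print('tray',t.round(3).tolist(),t.mean(0))
print('foot',P([(479,325)],.006),'top',P([(502,325)],.12))
p=P([(303,231),(407,262),(378,363),(272,332)],.018);print('panel',p.round(3).tolist(),p.mean(0))
s=P([(360,341),(277,322)],.03);print('scr',s)
E
```

```text
off [[0.634, -0.075, 0.077], [0.62, -0.112, 0.077], [0.467, -0.041, 0.077], [0.483, -0.007, 0.077]] [ 0.55092164 -0.05867478  0.077     ]
ang -24.51419568700726 0.16702409654232803
tray [[0.653, 0.37, 0.04], [0.668, 0.216, 0.04], [0.427, 0.188, 0.04], [0.41, 0.34, 0.04]] [0.53950843 0.27865419 0.04      ]
foot [[ 0.4881193  -0.32144048  0.006     ]] top [[ 0.48815696 -0.31633654  0.12      ]]
panel [[0.667, 0.009, 0.018], [0.606, -0.188, 0.018], [0.421, -0.127, 0.018], [0.477, 0.066, 0.018]] [ 0.54260592 -0.05987958  0.018     ]
scr [[ 0.46047444 -0.09410698  0.03      ]
 [ 0.49484126  0.05650399  0.03      ]]
```

View pics/crop1.png

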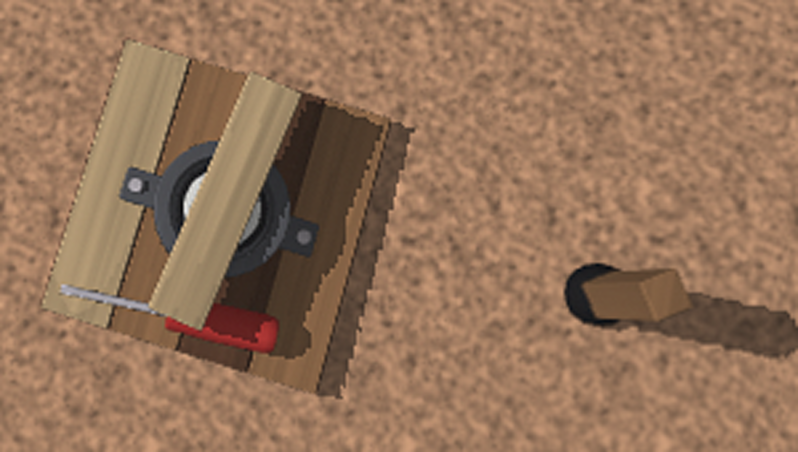

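```bash
cat >> h.py <<'E'
from scipy.spatial.transform import Rotation as Rt
def go(xyz,yaw):
    o=env.get_obs(); R=Rt.from_euler('xyz',o['tool_rot'],degrees=True)
    T=Rt.from_euler('xyz',[180,0,yaw],degrees=True)
    print('t',o['time_s'],'pos',o['tool_pos'].round(4),o['tool_rot'].round(1),'F',o['force'].round(1),'w',round(o['grip_width'],4))
    print('xyz cm',(R.inv().apply(np.array(xyz)-o['tool_pos'])*100).round(2),'twist',(R.inv()*T).as_rotvec(degrees=True).round(2))
E
python3 -c "
from h import *
go([.551,-.059,.36],-24.5)"
```

```text
t 0.15 pos [ 0.1725 -0.6265  0.4039] [-179.9    0.    15.4] F [ 0.5 -0.   0.8] w 0.0869
xyz cm [ 51.56 -44.66   4.45] twist [-0.08  0.04 39.9 ]
```

Call:
servo_tool(
  plan=[
    {"xyz": [3, -2.6, 0], "twist": [0, 0, 4], "jaw": 0},
    {"xyz": [6, -5.2, 0.2], "twist": [0, 0, 8], "jaw": 0},
    {"xyz": [9, -7.8, 0.5], "twist": [0, 0, 12], "jaw": 0},
    {"xyz": [12, -10.4, 1], "twist": [0, 0, 16], "jaw": 0},
    {"xyz": [15, -13, 1.5], "twist": [0, 0, 20], "jaw": 0},
    {"xyz": [18, -15.6, 2], "twist": [0, 0, 24], "jaw": 0},
    {"xyz": [21, -18.2, 2.5], "twist": [0, 0, 28], "jaw": 0},
    {"xyz": [24, -20.8, 3], "twist": [0, 0, 32], "jaw": 0},
    {"xyz": [27, -23.4, 3.5], "twist": [0, 0, 36], "jaw": 0},
    {"xyz": [30, -26, 4], "twist": [0, 0, 39.9], "jaw": 0},
  ],
)

```text
time_s: 0.98
tool_pos: [0.3933, -0.2945, 0.3645]
tool_rot: [180.0, -0.0, -24.7]
force: [1.0, -0.2, 0.2]
grip_width: 0.0873
grasp_force: 0.0
```

```bash
python3 -c "
from h import *
go([.551,-.059,.36],-24.5)"
```

```text
t 0.9833 pos [ 0.3933 -0.2945  0.3645] [180.   -0.  -24.7] F [ 1.  -0.2  0.2] w 0.0873
xyz cm [  4.48 -27.98   0.44] twist [ 0.02 -0.01 -0.21]
```

Call:
servo_tool(
  plan=[
    {"xyz": [0.6, -3.5, 0], "twist": [0, 0, 0], "jaw": 0},
    {"xyz": [1.2, -7, 0], "twist": [0, 0, 0], "jaw": 0},
    {"xyz": [1.8, -10.5, 0], "twist": [0, 0, 0], "jaw": 0},
    {"xyz": [2.4, -14, 0], "twist": [0, 0, 0], "jaw": 0},
    {"xyz": [3, -17.5, 0.2], "twist": [0, 0, 0], "jaw": 0},
    {"xyz": [3.6, -21, 0.3], "twist": [0, 0, 0], "jaw": 0},
    {"xyz": [4.1, -24.5, 0.4], "twist": [0, 0, 0], "jaw": 0},
    {"xyz": [4.5, -28, 0.4], "twist": [0, 0, 0], "jaw": 0},
    {"xyz": [4.5, -28, 0.4], "twist": [0, 0, 0], "jaw": 0},
    {"xyz": [4.5, -28, 0.4], "twist": [0, 0, 0], "jaw": 0},
  ],
)

```text
time_s: 1.82
tool_pos: [0.5503, -0.0576, 0.3604]
tool_rot: [-180.0, 0.1, -24.2]
force: [-0.7, -0.2, 1.4]
grip_width: 0.0869
grasp_force: 0.0
```

```bash
python3 -c "
from h import *
c=snap('wrist','w1.png')
for p in [[.551,-.059,.077]]: print(w2px(c,np.array(p)))
go([.551,-.059,.243],-24.5)"
```

```text
[317.23864092 239.49185943]
t 1.8667 pos [ 0.5498 -0.0598  0.3603] [ 1.80e+02  1.00e-01 -2.44e+01] F [ 0.4 -0.4  0.2] w 0.0872
xyz cm [ 0.09 -0.13 11.73] twist [0.04 0.05 0.1 ]
```

View pics/w1.png

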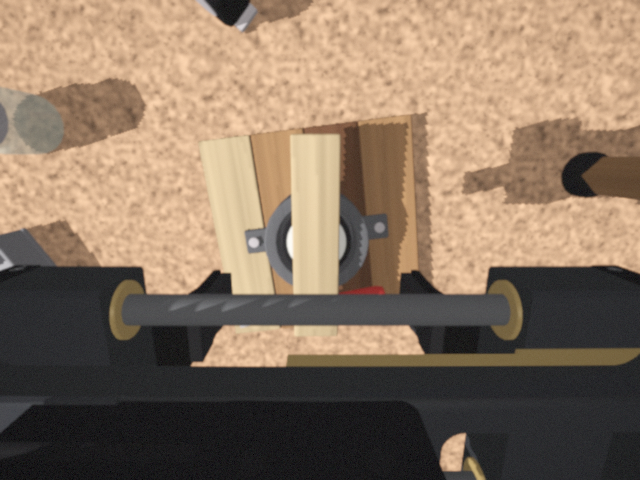

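The wrist view shows the offcut upright in the image, columns 291–340 and rows 134–338. Its centre is about (315,237), within 2 mm of the estimate, so I'm descending.

Call:
servo_tool(
  plan=[
    {"xyz": [0.1, 0, 2.5], "twist": [0, 0, 0], "jaw": 0},
    {"xyz": [0.1, 0, 5], "twist": [0, 0, 0], "jaw": 0},
    {"xyz": [0.1, 0, 7.5], "twist": [0, 0, 0], "jaw": 0},
    {"xyz": [0.1, -0.1, 9.5], "twist": [0, 0, 0], "jaw": 0},
    {"xyz": [0.1, -0.1, 11], "twist": [0, 0, 0], "jaw": 0},
    {"xyz": [0.1, -0.1, 11.5], "twist": [0, 0, 0], "jaw": 0},
    {"xyz": [0.1, -0.1, 11.6], "twist": [0, 0, 0], "jaw": 0},
    {"xyz": [0.1, -0.1, 11.6], "twist": [0, 0, 0], "jaw": 0},
    {"xyz": [0.1, -0.1, 11.6], "twist": [0, 0, 0], "jaw": 0},
  ],
)

```text
time_s: 2.62
tool_pos: [0.5516, -0.0604, 0.246]
tool_rot: [-180.0, -0.1, -24.6]
force: [-1.0, 0.5, 1.0]
grip_width: 0.0868
grasp_force: 0.0
```

Call:
servo_tool(
  plan=[
    {"xyz": [0, 0, 0], "twist": [0, 0, 0], "jaw": 0.3},
    {"xyz": [0, 0, 0], "twist": [0, 0, 0], "jaw": 0.45},
    {"xyz": [0, 0, 0], "twist": [0, 0, 0], "jaw": 0.6},
    {"xyz": [0, 0, 0], "twist": [0, 0, 0], "jaw": 0.8},
    {"xyz": [0, 0, 0], "twist": [0, 0, 0], "jaw": 1},
    {"xyz": [0, 0, 0], "twist": [0, 0, 0], "jaw": 1},
    {"xyz": [0, 0, 0], "twist": [0, 0, 0], "jaw": 1},
    {"xyz": [0, 0, 0], "twist": [0, 0, 0], "jaw": 1},
  ],
  newtons=20,
)

```text
time_s: 3.28
tool_pos: [0.5512, -0.0596, 0.2447]
tool_rot: [180.0, 0.0, -24.5]
force: [0.4, -0.1, -0.9]
grip_width: 0.0417
grasp_force: 0.1
```

Call:
servo_tool(
  plan=[
    {"xyz": [0, 0, 0], "twist": [0, 0, 0], "jaw": 1},
    {"xyz": [0, 0, 0], "twist": [0, 0, 0], "jaw": 1},
    {"xyz": [0, 0, 0], "twist": [0, 0, 0], "jaw": 1},
    {"xyz": [0, 0, 0], "twist": [0, 0, 0], "jaw": 1},
  ],
)

```text
time_s: 3.62
tool_pos: [0.5512, -0.0597, 0.2447]
tool_rot: [-180.0, -0.0, -24.5]
force: [0.8, 0.1, -0.7]
grip_width: 0.0376
grasp_force: 20.0
```

Call:
servo_tool(
  plan=[
    {"xyz": [0, 0, -0.8], "twist": [0, 0, 0], "jaw": 1},
    {"xyz": [0, 0, -2], "twist": [0, 0, 0], "jaw": 1},
    {"xyz": [0, 0, -4], "twist": [0, 0, 0], "jaw": 1},
    {"xyz": [0, 0, -6], "twist": [0, 0, 0], "jaw": 1},
    {"xyz": [0, 0, -8], "twist": [0, 0, 0], "jaw": 1},
    {"xyz": [0, 0, -10], "twist": [0, 0, 0], "jaw": 1},
    {"xyz": [0, 0, -10], "twist": [0, 0, 0], "jaw": 1},
  ],
)

```text
time_s: 4.2
tool_pos: [0.5526, -0.0595, 0.3503]
tool_rot: [-179.9, -0.5, -24.5]
force: [0.9, -0.1, -0.6]
grip_width: 0.038
grasp_force: 20.0
```

```bash
python3 -c "
from h import *
snap('wrist','w2.png')
go([.54,.279,.34],6)
go([.54,.279,.34],-174)"
```

```text
t 4.25 pos [ 0.552  -0.0595  0.3481] [-179.9   -0.3  -24.5] F [ 0.8 -0.5 -1.5] w 0.0375
xyz cm [-15.14 -30.31   0.75] twist [ 3.00e-02 -3.40e-01 -3.05e+01]
t 4.25 pos [ 0.552  -0.0595  0.3481] [-179.9   -0.3  -24.5] F [ 0.8 -0.5 -1.5] w 0.0375
xyz cm [-15.14 -30.31   0.75] twist [-4.600e-01 -5.000e-02  1.495e+02]
```

View pics/w2.png

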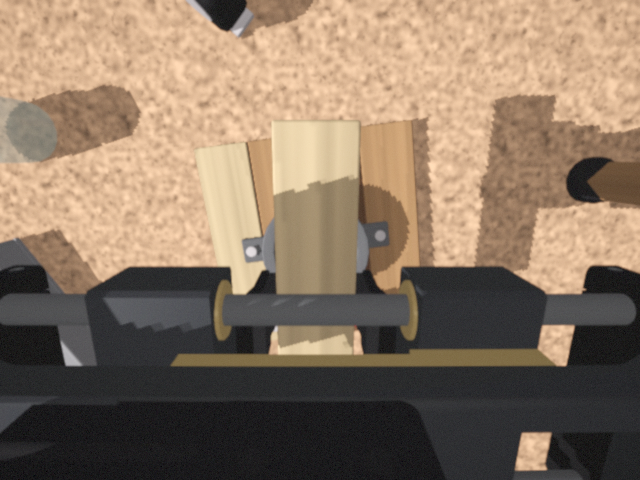

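The offcut is held centrally and level at columns 273–360, so I'm carrying it to the tray.

Call:
servo_tool(
  plan=[
    {"xyz": [-1.5, -3, 0], "twist": [0, 0, -3], "jaw": 1},
    {"xyz": [-3, -6, 0], "twist": [0, 0, -6], "jaw": 1},
    {"xyz": [-4.5, -9, 0], "twist": [0, 0, -9], "jaw": 1},
    {"xyz": [-6, -12, 0], "twist": [0, 0, -12], "jaw": 1},
    {"xyz": [-7.5, -15, 0], "twist": [0, 0, -15], "jaw": 1},
    {"xyz": [-9, -18, 0], "twist": [0, 0, -18], "jaw": 1},
    {"xyz": [-10.5, -21, 0], "twist": [0, 0, -21], "jaw": 1},
    {"xyz": [-12, -24, 0], "twist": [0, 0, -24], "jaw": 1},
    {"xyz": [-13.5, -27, 0], "twist": [0, 0, -27.5], "jaw": 1},
    {"xyz": [-15.1, -30.3, 0.5], "twist": [0, 0, -31], "jaw": 1},
  ],
)

```text
time_s: 5.08
tool_pos: [0.5394, 0.2795, 0.3398]
tool_rot: [179.9, -0.0, 6.6]
force: [0.9, -0.0, -1.7]
grip_width: 0.0375
grasp_force: 20.0
```

Call:
servo_tool(
  plan=[
    {"xyz": [0, 0, 0], "twist": [0, 0, 0], "jaw": 1},
    {"xyz": [0, 0, 0], "twist": [0, 0, 0], "jaw": 1},
    {"xyz": [0, 0, 0], "twist": [0, 0, 0], "jaw": 1},
  ],
)

```text
time_s: 5.33
tool_pos: [0.5393, 0.2782, 0.3388]
tool_rot: [179.9, 0.1, 6.5]
force: [-0.7, -0.8, -1.4]
grip_width: 0.0378
grasp_force: 20.0
```

```bash
python3 -c "
from h import *
snap('top','t2.png')
go([.54,.279,.197],6.5)"
```

```text
t 5.3833 pos [0.5397 0.2773 0.339 ] [1.799e+02 1.000e-01 6.400e+00] F [-0.2  0.1 -1.2] w 0.0378
xyz cm [ 0.06 -0.19 14.2 ] twist [ 0.09  0.06 -0.1 ]
```

View pics/t2.png

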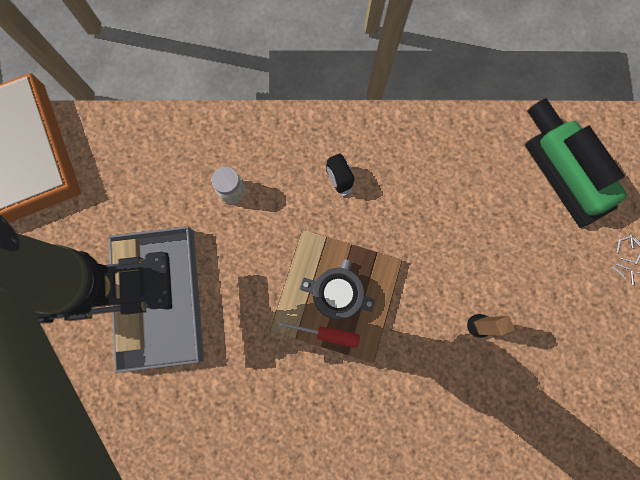

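The offcut hangs over the tray and is parallel to it. The lamp is now clear, with its lens at about (338,293).

Call:
servo_tool(
  plan=[
    {"xyz": [0, -0.1, 2.5], "twist": [0, 0, 0], "jaw": 1},
    {"xyz": [0, -0.1, 5], "twist": [0, 0, 0], "jaw": 1},
    {"xyz": [0, -0.1, 7.5], "twist": [0, 0, 0], "jaw": 1},
    {"xyz": [0, -0.1, 10], "twist": [0, 0, 0], "jaw": 1},
    {"xyz": [0, -0.1, 12], "twist": [0, 0, 0], "jaw": 1},
    {"xyz": [0, -0.1, 13.2], "twist": [0, 0, 0], "jaw": 1},
    {"xyz": [0, -0.1, 14], "twist": [0, 0, 0], "jaw": 1},
    {"xyz": [0, -0.1, 14.4], "twist": [0, 0, 0], "jaw": 1},
    {"xyz": [0, -0.1, 14.6], "twist": [0, 0, 0], "jaw": 1},
    {"xyz": [0, -0.1, 14.6], "twist": [0, 0, 0], "jaw": 1},
  ],
)

```text
time_s: 6.22
tool_pos: [0.5397, 0.2796, 0.1944]
tool_rot: [-180.0, -0.1, 6.5]
force: [0.4, -0.1, -0.7]
grip_width: 0.038
grasp_force: 20.0
```

Call:
servo_tool(
  plan=[
    {"xyz": [0, 0, 0], "twist": [0, 0, 0], "jaw": 1},
    {"xyz": [0, 0, 0], "twist": [0, 0, 0], "jaw": 0.5},
    {"xyz": [0, 0, 0], "twist": [0, 0, 0], "jaw": 0.35},
    {"xyz": [0, 0, 0], "twist": [0, 0, 0], "jaw": 0.35},
    {"xyz": [0, 0, 0], "twist": [0, 0, 0], "jaw": 0.35},
    {"xyz": [0, 0, 0], "twist": [0, 0, 0], "jaw": 0.35},
  ],
)

```text
time_s: 6.72
tool_pos: [0.5393, 0.2797, 0.1939]
tool_rot: [180.0, -0.0, 6.5]
force: [-0.8, -0.1, 0.1]
grip_width: 0.0551
grasp_force: 0.0
```

Call:
servo_tool(
  plan=[
    {"xyz": [0, 0, -1], "twist": [0, 0, 0], "jaw": 0.35},
    {"xyz": [0, 0, -3], "twist": [0, 0, 0], "jaw": 0.35},
    {"xyz": [0, 0, -6], "twist": [0, 0, 0], "jaw": 0.35},
    {"xyz": [0, 0, -9], "twist": [0, 0, 0], "jaw": 0.35},
    {"xyz": [0, 0, -12], "twist": [0, 0, 0], "jaw": 0.35},
    {"xyz": [0, 0, -15], "twist": [0, 0, 0], "jaw": 0.35},
    {"xyz": [0, 0, -18], "twist": [0, 0, 0], "jaw": 0},
    {"xyz": [0, 0, -18], "twist": [0, 0, 0], "jaw": 0},
  ],
)

```text
time_s: 7.38
tool_pos: [0.5402, 0.2813, 0.3813]
tool_rot: [-179.8, -0.6, 6.5]
force: [0.4, 1.2, 1.0]
grip_width: 0.0635
grasp_force: 0.0
```

```bash
python3 -c "
from h import *
c=snap('wrist')
print(w2px(c,np.array([.54,.279,.024])))
hsv=cv2.cvtColor(c['img'],cv2.COLOR_RGB2HSV)
c2=snap('top');cv2.imwrite('pics/pair.png',np.hstack([cv2.resize(c['img'],(400,300)),cv2.resize(c2['img'],(400,300))])[:,:,::-1])
# lamp lens: white blob in top view
m=(c2['img'].min(2)>190).astype(np.uint8);m[:, :320]=0;m[:,360:]=0;m[:270]=0;m[315:]=0
n,l,s,ce=cv2.connectedComponentsWithStats(m);i=1+s[1:,4].argmax();print(s[i],ce[i],px2w(c2,ce[i],.055))
d=(c2['img'].max(2)<45).astype(np.uint8);d[:,:460]=0;d[:,520:]=0;d[:310]=0;d[345:]=0
ys,xs=np.nonzero(d);print('foot px',xs.min(),xs.max(),ys.min(),ys.max())
go([.4885,-.32,.42],0)"
```

```text
[319.25710861 228.09236239]
[324 279  29  23 520] [338.28076923 290.59423077] [ 0.54980122 -0.0543312   0.055     ]
foot px 468 486 314 336
t 7.4833 pos [0.5393 0.2801 0.3758] [-180.    -0.2    6.5] F [-0.7 -0.1 -1.1] w 0.0705
xyz cm [-11.84  59.04  -4.49] twist [-0.04 -0.19  6.51]
```

View pics/pair.png

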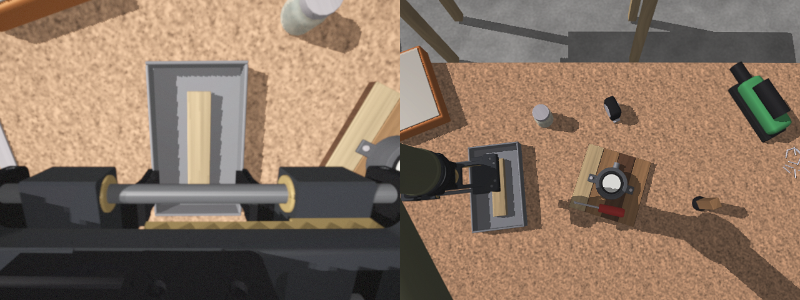

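The left half shows the offcut flat in the tray. In the right half everything else is undisturbed. Next is the pusher.

Call:
servo_tool(
  plan=[
    {"xyz": [-0.6, 3, -1], "twist": [0, 0, 1], "jaw": 0},
    {"xyz": [-1.2, 6, -2], "twist": [0, 0, 2], "jaw": 0},
    {"xyz": [-1.8, 9.5, -3], "twist": [0, 0, 3], "jaw": 0},
    {"xyz": [-2.5, 13, -4], "twist": [0, 0, 4], "jaw": 0},
    {"xyz": [-3.2, 16.5, -4.5], "twist": [0, 0, 5], "jaw": 0},
    {"xyz": [-4, 20, -4.5], "twist": [0, 0, 6.5], "jaw": 0},
    {"xyz": [-4.7, 23.5, -4.5], "twist": [0, 0, 6.5], "jaw": 0},
    {"xyz": [-5.4, 27, -4.5], "twist": [0, 0, 6.5], "jaw": 0},
    {"xyz": [-6.1, 30.5, -4.5], "twist": [0, 0, 6.5], "jaw": 0},
    {"xyz": [-6.8, 34, -4.5], "twist": [0, 0, 6.5], "jaw": 0},
  ],
)

```text
time_s: 8.32
tool_pos: [0.5092, -0.0677, 0.4175]
tool_rot: [-180.0, 0.1, -0.0]
force: [-0.0, 0.4, 0.3]
grip_width: 0.0874
grasp_force: 0.0
```

```bash
python3 -c "
from h import *
go([.49,-.32,.42],0)"
```

```text
t 8.3167 pos [ 0.5092 -0.0677  0.4175] [-1.8e+02  1.0e-01 -0.0e+00] F [-0.   0.4  0.3] w 0.0874
xyz cm [-1.91 25.23 -0.25] twist [-0.01  0.13 -0.01]
```

Call:
servo_tool(
  plan=[
    {"xyz": [-0.2, 2, 0], "twist": [0, 0, 0], "jaw": 0},
    {"xyz": [-0.5, 5.5, 0], "twist": [0, 0, 0], "jaw": 0},
    {"xyz": [-0.8, 9, 0], "twist": [0, 0, 0], "jaw": 0},
    {"xyz": [-1.1, 12.5, 0], "twist": [0, 0, 0], "jaw": 0},
    {"xyz": [-1.3, 16, 0], "twist": [0, 0, 0], "jaw": 0},
    {"xyz": [-1.5, 19.5, 0], "twist": [0, 0, 0], "jaw": 0},
    {"xyz": [-1.7, 22.5, 0], "twist": [0, 0, 0], "jaw": 0},
    {"xyz": [-1.9, 24.3, 0], "twist": [0, 0, 0], "jaw": 0},
    {"xyz": [-1.9, 24.3, 0], "twist": [0, 0, 0], "jaw": 0},
    {"xyz": [-1.9, 24.3, 0], "twist": [0, 0, 0], "jaw": 0},
  ],
)

```text
time_s: 9.15
tool_pos: [0.4904, -0.3099, 0.4169]
tool_rot: [-179.9, 0.2, -0.1]
force: [0.2, 0.8, -0.0]
grip_width: 0.0869
grasp_force: 0.0
```

```bash
python3 -c "
from h import *
c=snap('wrist')
for z in(.006,.12):print(w2px(c,np.array([.488,-.321,z])))
go([.488,-.321,.27],0)
p=w2px(c,np.array([.488,-.321,.12])).astype(int);print(p)
x0,y0=max(p[0]-100,0),max(p[1]-75,0)
im=c['img'][y0:y0+150,x0:x0+200];print(x0,y0)
cv2.imwrite('pics/w3.png',cv2.resize(im,None,fx=4,fy=4)[:,:,::-1])"
```

```text
[325.9350709  216.46299004]
[329.69445825 239.3894887 ]
t 9.2 pos [ 0.4911 -0.3084  0.4174] [-1.799e+02  1.000e-01  0.000e+00] F [ 0.6  1.2 -0.7] w 0.0868
xyz cm [-0.28  1.3  14.73] twist [-0.13  0.11  0.  ]
[329 239]
229 164
```

View pics/w3.png

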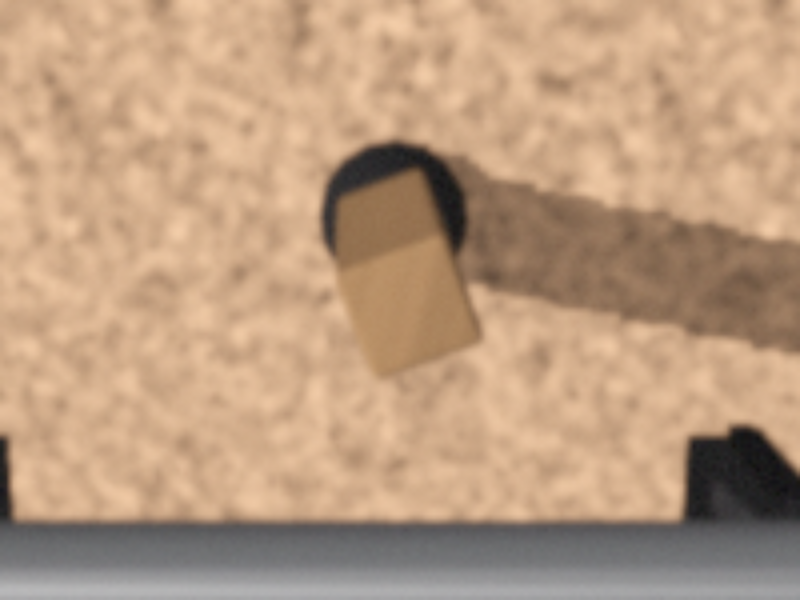

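The crop shows the handle's top face with corners (340,270), (443,232), (481,340) and (383,377), turned about 20°. The foot is centred at about (394,213).

```bash
python3 -c "
from h import *
c=snap('wrist')
q=[px2w(c,(229+(x-1.5)/4,164+(y-1.5)/4),.12) for x,y in [(340,270),(443,232),(481,340),(383,377)]]
q=np.array(q);m=q.mean(0);print(m,px2w(c,(229+394/4,164+213/4),.009))
a=q[1]-q[0];b=q[2]-q[1];print(np.linalg.norm(a),np.linalg.norm(b),np.degrees(np.arctan2(a[1],a[0])),np.degrees(np.arctan2(b[1],b[0])))
c=snap('top')
g=cv2.cvtColor(c['img'],cv2.COLOR_RGB2GRAY)
m=(c['img'].min(2)>190).astype(np.uint8);m[:,:315]=0;m[:,362:]=0;m[:270]=0;m[318:]=0
cn=max(cv2.findContours(m,0,1)[0],key=len);cc,r=cv2.minEnclosingCircle(cn);e=cv2.fitEllipse(cn);print('lens',cc,r,e,px2w(c,cc,.055))
d=(c['img'].max(2)<100).astype(np.uint8);d[:,:300]=0;d[:,375:]=0;d[:262]=0;d[325:]=0
cv2.imwrite('pics/lamp.png',cv2.resize(np.hstack([c['img'][255:330,300:380],np.repeat(d[255:330,300:380,None]*255,3,2)]),None,fx=5,fy=5)[:,:,::-1])
go([.488,-.321,.27],0)
"
```

```text
[ 0.48830102 -0.3210504   0.12      ] [ 0.48851422 -0.32119484  0.009     ]
0.023311557303246654 0.02521093766067297 -69.32598945131669 -160.02208320993333
lens (337.9486083984375, 292.8644714355469) 14.174650192260742 ((337.9854736328125, 292.8272399902344), (27.43854522705078, 27.615184783935547), 158.947509765625) [ 0.54575203 -0.05368321  0.055     ]
t 9.3 pos [ 0.4917 -0.3072  0.4182] [-1.799e+02  0.000e+00  1.000e-01] F [0.2 0.7 0.1] w 0.0871
xyz cm [-0.36  1.4  14.82] twist [-0.07  0.04  0.14]
```

View pics/lamp.png

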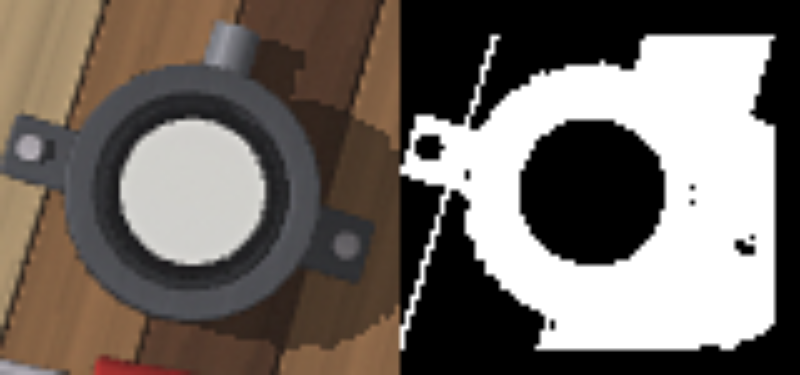

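The lens circle is at about (338,293), which is (0.546,−0.054). The pusher is at (0.488,−0.321) with a yaw of 20.4°.

Call:
servo_tool(
  plan=[
    {"xyz": [-0.3, 1.4, 0], "twist": [0, 0, -5], "jaw": 0},
    {"xyz": [-0.3, 1.4, 0], "twist": [0, 0, -10], "jaw": 0},
    {"xyz": [-0.3, 1.4, 0], "twist": [0, 0, -15], "jaw": 0},
    {"xyz": [-0.3, 1.4, 1], "twist": [0, 0, -20.3], "jaw": 0},
    {"xyz": [-0.3, 1.4, 3], "twist": [0, 0, -20.3], "jaw": 0},
    {"xyz": [-0.3, 1.4, 5], "twist": [0, 0, -20.3], "jaw": 0},
    {"xyz": [-0.3, 1.4, 7], "twist": [0, 0, -20.3], "jaw": 0},
    {"xyz": [-0.3, 1.4, 9], "twist": [0, 0, -20.3], "jaw": 0},
    {"xyz": [-0.3, 1.4, 9], "twist": [0, 0, -20.3], "jaw": 0},
    {"xyz": [-0.3, 1.4, 9], "twist": [0, 0, -20.3], "jaw": 0},
  ],
)

```text
time_s: 10.13
tool_pos: [0.4883, -0.3215, 0.3282]
tool_rot: [-179.9, 0.1, 20.4]
force: [-0.2, 0.1, 1.1]
grip_width: 0.087
grasp_force: 0.0
```

```bash
python3 -c "
from h import *
go([.4884,-.3211,.25],20.4)"
```

```text
t 10.1333 pos [ 0.4883 -0.3215  0.3282] [-1.799e+02  1.000e-01  2.040e+01] F [-0.2  0.1  1.1] w 0.087
xyz cm [ 0.04 -0.02  7.82] twist [-0.12  0.07  0.01]
```

Call:
servo_tool(
  plan=[
    {"xyz": [0, 0, 2], "twist": [0, 0, 0], "jaw": 0},
    {"xyz": [0, 0, 4], "twist": [0, 0, 0], "jaw": 0},
    {"xyz": [0, 0, 6], "twist": [0, 0, 0], "jaw": 0},
    {"xyz": [0, 0, 7.4], "twist": [0, 0, 0], "jaw": 0},
    {"xyz": [0, 0, 7.8], "twist": [0, 0, 0], "jaw": 0},
    {"xyz": [0, 0, 7.8], "twist": [0, 0, 0], "jaw": 0},
    {"xyz": [0, 0, 7.8], "twist": [0, 0, 0], "jaw": 0.3},
    {"xyz": [0, 0, 7.8], "twist": [0, 0, 0], "jaw": 0.4},
    {"xyz": [0, 0, 7.8], "twist": [0, 0, 0], "jaw": 0.5},
    {"xyz": [0, 0, 7.8], "twist": [0, 0, 0], "jaw": 0.6},
  ],
  newtons=15,
)

```text
time_s: 10.97
tool_pos: [0.4886, -0.3231, 0.2519]
tool_rot: [179.9, -0.1, 20.3]
force: [-0.3, 0.2, -0.2]
grip_width: 0.068
grasp_force: 0.0
```

Call:
servo_tool(
  plan=[
    {"xyz": [0, 0, 0], "twist": [0, 0, 0], "jaw": 0.65},
    {"xyz": [0, 0, 0], "twist": [0, 0, 0], "jaw": 0.7},
    {"xyz": [0, 0, 0], "twist": [0, 0, 0], "jaw": 0.75},
    {"xyz": [0, 0, 0], "twist": [0, 0, 0], "jaw": 0.8},
    {"xyz": [0, 0, 0], "twist": [0, 0, 0], "jaw": 1},
    {"xyz": [0, 0, 0], "twist": [0, 0, 0], "jaw": 1},
    {"xyz": [0, 0, 0], "twist": [0, 0, 0], "jaw": 1},
    {"xyz": [0, 0, 0], "twist": [0, 0, 0], "jaw": 1},
  ],
)

```text
time_s: 11.63
tool_pos: [0.4882, -0.3229, 0.2507]
tool_rot: [-180.0, 0.0, 20.3]
force: [-0.4, 0.5, -0.0]
grip_width: 0.0258
grasp_force: 15.0
```

Call:
servo_tool(
  plan=[
    {"xyz": [0, 0, 0], "twist": [0, 0, 0], "jaw": 1},
    {"xyz": [0, 0, 0], "twist": [0, 0, 0], "jaw": 1},
    {"xyz": [0, 0, 0], "twist": [0, 0, 0], "jaw": 1},
    {"xyz": [0, 0, 0], "twist": [0, 0, 0], "jaw": 1},
  ],
  newtons=55,
)

```text
time_s: 11.97
tool_pos: [0.4882, -0.3229, 0.2507]
tool_rot: [-180.0, 0.0, 20.3]
force: [0.3, 0.2, -1.0]
grip_width: 0.0256
grasp_force: 55.0
```

Call:
servo_tool(
  plan=[
    {"xyz": [0, 0, -1], "twist": [0, 0, 0], "jaw": 1},
    {"xyz": [0, 0, -3], "twist": [0, 0, 0], "jaw": 1},
    {"xyz": [0, 0, -5], "twist": [0, 0, 0], "jaw": 1},
    {"xyz": [0, 0, -7], "twist": [0, 0, 0], "jaw": 1},
    {"xyz": [0, 0, -9], "twist": [0, 0, 0], "jaw": 1},
    {"xyz": [0, 0, -9.5], "twist": [0, 0, 0], "jaw": 1},
    {"xyz": [0, 0, -9.5], "twist": [0, 0, 0], "jaw": 1},
    {"xyz": [0, 0, -9.5], "twist": [0, 0, 0], "jaw": 1},
  ],
)

```text
time_s: 12.63
tool_pos: [0.488, -0.3228, 0.3453]
tool_rot: [-180.0, 0.0, 20.3]
force: [-0.7, 0.2, -2.5]
grip_width: 0.0258
grasp_force: 55.0
```

```bash
python3 -c "
from h import *
go([.5458,-.0545,.345],20.3)"
```

```text
t 12.6333 pos [ 0.488  -0.3228  0.3453] [-180.     0.    20.3] F [-0.7  0.2 -2.5] w 0.0258
xyz cm [ 14.73 -23.16   0.03] twist [-0.02  0.03 -0.  ]
```

Call:
servo_tool(
  plan=[
    {"xyz": [1, -1.6, 0], "twist": [0, 0, 0], "jaw": 1},
    {"xyz": [2.9, -4.6, 0], "twist": [0, 0, 0], "jaw": 1},
    {"xyz": [5, -7.8, 0], "twist": [0, 0, 0], "jaw": 1},
    {"xyz": [7.1, -11.1, 0], "twist": [0, 0, 0], "jaw": 1},
    {"xyz": [9.2, -14.4, 0], "twist": [0, 0, 0], "jaw": 1},
    {"xyz": [11.3, -17.7, 0], "twist": [0, 0, 0], "jaw": 1},
    {"xyz": [13.3, -20.9, 0], "twist": [0, 0, 0], "jaw": 1},
    {"xyz": [14.7, -23.2, 0], "twist": [0, 0, 0], "jaw": 1},
    {"xyz": [14.7, -23.2, 0], "twist": [0, 0, 0], "jaw": 1},
    {"xyz": [14.7, -23.2, 0], "twist": [0, 0, 0], "jaw": 1},
  ],
)

```text
time_s: 13.47
tool_pos: [0.5452, -0.052, 0.3441]
tool_rot: [-179.9, 0.1, 20.6]
force: [-0.8, -1.3, -1.7]
grip_width: 0.0258
grasp_force: 55.0
```

```bash
python3 -c "
from h import *
c=snap('scene')
print(w2px(c,np.array([.5458,-.0537,.055])), w2px(c,np.array([.5458,-.0537,.095])))
p=w2px(c,np.array([.5458,-.0537,.07])).astype(int);print(p)
x0,y0=p[0]-80,p[1]-75
cv2.imwrite('pics/s3.png',cv2.resize(c['img'][y0:y0+120,x0:x0+160],None,fx=5,fy=5)[:,:,::-1]);print(x0,y0)
go([.5458,-.0537,.305],20.3)"
```

```text
[327.86303361 194.78329932] [327.71887959 180.99625223]
[327 189]
247 114
t 13.5167 pos [ 0.5451 -0.0542  0.3442] [-180.     0.2   20.4] F [ 0.2 -0.7 -2. ] w 0.0255
xyz cm [ 0.09 -0.02  3.92] twist [-0.04  0.15  0.08]
```

View pics/s3.png

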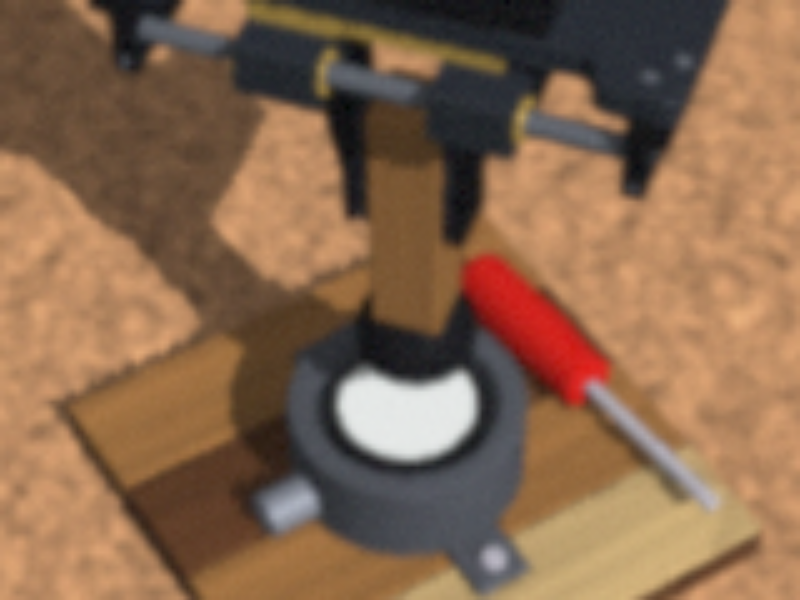

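The crop shows the foot at about column 415 above the lens at about column 407. They line up within about 2 mm, so I'm descending.

Call:
servo_tool(
  plan=[
    {"xyz": [0.1, 0, 1], "twist": [0, 0, 0], "jaw": 1},
    {"xyz": [0.1, 0, 2], "twist": [0, 0, 0], "jaw": 1},
    {"xyz": [0.1, 0, 2.8], "twist": [0, 0, 0], "jaw": 1},
    {"xyz": [0.1, 0, 3.3], "twist": [0, 0, 0], "jaw": 1},
    {"xyz": [0.1, 0, 3.5], "twist": [0, 0, 0], "jaw": 1},
    {"xyz": [0.1, 0, 3.5], "twist": [0, 0, 0], "jaw": 1},
    {"xyz": [0.1, 0, 3.5], "twist": [0, 0, 0], "jaw": 1},
  ],
)

```text
time_s: 14.1
tool_pos: [0.5466, -0.0541, 0.3107]
tool_rot: [180.0, -0.0, 20.3]
force: [0.3, 0.3, -0.9]
grip_width: 0.0258
grasp_force: 55.0
```

Call:
servo_tool(
  plan=[
    {"xyz": [0, 0, 0.1], "twist": [0, 0, 0], "jaw": 1},
    {"xyz": [0, 0, 0.2], "twist": [0, 0, 0], "jaw": 1},
    {"xyz": [0, 0, 0.3], "twist": [0, 0, 0], "jaw": 1},
    {"xyz": [0, 0, 0.3], "twist": [0, 0, 0], "jaw": 1},
    {"xyz": [0, 0, 0.3], "twist": [0, 0, 0], "jaw": 1},
  ],
)

```text
time_s: 14.52
tool_pos: [0.5465, -0.0539, 0.3078]
tool_rot: [180.0, 0.0, 20.3]
force: [-0.6, 0.8, -1.6]
grip_width: 0.0258
grasp_force: 55.0
```

Call:
servo_tool(
  plan=[
    {"xyz": [0, 0, 0.05], "twist": [0, 0, 0], "jaw": 1},
    {"xyz": [0, 0, 0.1], "twist": [0, 0, 0], "jaw": 1},
    {"xyz": [0, 0, 0.1], "twist": [0, 0, 0], "jaw": 1},
    {"xyz": [0, 0, 0.1], "twist": [0, 0, 0], "jaw": 1},
  ],
)

```text
time_s: 14.85
tool_pos: [0.5465, -0.054, 0.3067]
tool_rot: [-180.0, 0.0, 20.3]
force: [0.2, 0.3, -2.4]
grip_width: 0.0257
grasp_force: 55.0
```

Call:
servo_tool(
  plan=[
    {"xyz": [0, 0, 0.05], "twist": [0, 0, 0], "jaw": 1},
    {"xyz": [0, 0, 0.1], "twist": [0, 0, 0], "jaw": 1},
    {"xyz": [0, 0, 0.15], "twist": [0, 0, 0], "jaw": 1},
    {"xyz": [0, 0, 0.15], "twist": [0, 0, 0], "jaw": 1},
    {"xyz": [0, 0, 0.15], "twist": [0, 0, 0], "jaw": 1},
  ],
)

```text
time_s: 15.27
tool_pos: [0.5466, -0.0539, 0.3058]
tool_rot: [180.0, -0.0, 20.3]
force: [-1.1, 0.8, 4.4]
grip_width: 0.0257
grasp_force: 55.0
```

Call:
servo_tool(
  plan=[
    {"xyz": [0, 0, 0.05], "twist": [0, 0, 0], "jaw": 1},
    {"xyz": [0, 0, 0.1], "twist": [0, 0, 0], "jaw": 1},
    {"xyz": [0, 0, 0.1], "twist": [0, 0, 0], "jaw": 1},
    {"xyz": [0, 0, 0.1], "twist": [0, 0, 0], "jaw": 1},
  ],
)

```text
time_s: 15.6
tool_pos: [0.5467, -0.0538, 0.3057]
tool_rot: [180.0, -0.0, 20.3]
force: [-3.1, 0.4, 8.9]
grip_width: 0.0258
grasp_force: 55.0
```

Call:
servo_tool(
  plan=[
    {"xyz": [0, 0, 0.05], "twist": [0, 0, 0], "jaw": 1},
    {"xyz": [0, 0, 0.1], "twist": [0, 0, 0], "jaw": 1},
    {"xyz": [0, 0, 0.1], "twist": [0, 0, 0], "jaw": 1},
    {"xyz": [0, 0, 0.1], "twist": [0, 0, 0], "jaw": 1},
  ],
)

```text
time_s: 15.93
tool_pos: [0.5467, -0.0538, 0.3046]
tool_rot: [180.0, -0.0, 20.3]
force: [-3.0, 0.8, 8.6]
grip_width: 0.0258
grasp_force: 55.0
```

Call:
servo_tool(
  plan=[
    {"xyz": [0, 0, 0.05], "twist": [0, 0, 0], "jaw": 1},
    {"xyz": [0, 0, 0.1], "twist": [0, 0, 0], "jaw": 1},
    {"xyz": [0, 0, 0.1], "twist": [0, 0, 0], "jaw": 1},
  ],
)

```text
time_s: 16.18
tool_pos: [0.5466, -0.0539, 0.3026]
tool_rot: [180.0, -0.0, 20.3]
force: [-0.3, -0.4, 0.8]
grip_width: 0.0258
grasp_force: 55.0
```

Call:
servo_tool(
  plan=[
    {"xyz": [0, 0, 0.05], "twist": [0, 0, 0], "jaw": 1},
    {"xyz": [0, 0, 0.1], "twist": [0, 0, 0], "jaw": 1},
    {"xyz": [0, 0, 0.15], "twist": [0, 0, 0], "jaw": 1},
    {"xyz": [0, 0, 0.2], "twist": [0, 0, 0], "jaw": 1},
    {"xyz": [0, 0, 0.2], "twist": [0, 0, 0], "jaw": 1},
    {"xyz": [0, 0, 0.2], "twist": [0, 0, 0], "jaw": 1},
  ],
)

```text
time_s: 16.68
tool_pos: [0.5465, -0.054, 0.2999]
tool_rot: [-180.0, 0.0, 20.3]
force: [0.0, -0.3, -2.4]
grip_width: 0.0258
grasp_force: 55.0
```

Call:
servo_tool(
  plan=[
    {"xyz": [0, 0, 0.05], "twist": [0, 0, 0], "jaw": 1},
    {"xyz": [0, 0, 0.1], "twist": [0, 0, 0], "jaw": 1},
    {"xyz": [0, 0, 0.15], "twist": [0, 0, 0], "jaw": 1},
    {"xyz": [0, 0, 0.2], "twist": [0, 0, 0], "jaw": 1},
    {"xyz": [0, 0, 0.2], "twist": [0, 0, 0], "jaw": 1},
    {"xyz": [0, 0, 0.2], "twist": [0, 0, 0], "jaw": 1},
  ],
)

```text
time_s: 17.18
tool_pos: [0.5465, -0.054, 0.2982]
tool_rot: [180.0, 0.0, 20.3]
force: [0.0, -0.2, -1.3]
grip_width: 0.026
grasp_force: 55.0
```

Free now: the retainer has snapped ahead, and I expect contact at about 0.2978.

Call:
servo_tool(
  plan=[
    {"xyz": [0, 0, 0.05], "twist": [0, 0, 0], "jaw": 1},
    {"xyz": [0, 0, 0.1], "twist": [0, 0, 0], "jaw": 1},
    {"xyz": [0, 0, 0.1], "twist": [0, 0, 0], "jaw": 1},
    {"xyz": [0, 0, 0.1], "twist": [0, 0, 0], "jaw": 1},
  ],
)

```text
time_s: 17.52
tool_pos: [0.5466, -0.0539, 0.2977]
tool_rot: [180.0, -0.0, 20.3]
force: [-0.4, 0.0, 1.5]
grip_width: 0.0258
grasp_force: 55.0
```

Call:
servo_tool(
  plan=[
    {"xyz": [0, 0, 0.05], "twist": [0, 0, 0], "jaw": 1},
    {"xyz": [0, 0, 0.1], "twist": [0, 0, 0], "jaw": 1},
    {"xyz": [0, 0, 0.1], "twist": [0, 0, 0], "jaw": 1},
    {"xyz": [0, 0, 0.1], "twist": [0, 0, 0], "jaw": 1},
  ],
)

```text
time_s: 17.85
tool_pos: [0.5467, -0.0538, 0.2975]
tool_rot: [180.0, -0.0, 20.3]
force: [-3.5, 0.4, 7.1]
grip_width: 0.0256
grasp_force: 55.0
```

Call:
servo_tool(
  plan=[
    {"xyz": [0, 0, 0.04], "twist": [0, 0, 0], "jaw": 1},
    {"xyz": [0, 0, 0.08], "twist": [0, 0, 0], "jaw": 1},
    {"xyz": [0, 0, 0.12], "twist": [0, 0, 0], "jaw": 1},
    {"xyz": [0, 0, 0.12], "twist": [0, 0, 0], "jaw": 1},
    {"xyz": [0, 0, 0.12], "twist": [0, 0, 0], "jaw": 1},
  ],
)

```text
time_s: 18.27
tool_pos: [0.5468, -0.0537, 0.2975]
tool_rot: [179.9, -0.0, 20.3]
force: [-5.8, -0.2, 13.8]
grip_width: 0.0258
grasp_force: 55.0
```

Call:
servo_tool(
  plan=[
    {"xyz": [0, 0, 0.04], "twist": [0, 0, 0], "jaw": 1},
    {"xyz": [0, 0, 0.08], "twist": [0, 0, 0], "jaw": 1},
    {"xyz": [0, 0, 0.09], "twist": [0, 0, 0], "jaw": 1},
    {"xyz": [0, 0, 0.09], "twist": [0, 0, 0], "jaw": 1},
    {"xyz": [0, 0, 0.09], "twist": [0, 0, 0], "jaw": 1},
    {"xyz": [0, 0, 0.09], "twist": [0, 0, 0], "jaw": 1},
    {"xyz": [0, 0, 0.09], "twist": [0, 0, 0], "jaw": 1},
    {"xyz": [0, 0, 0.09], "twist": [0, 0, 0], "jaw": 1},
    {"xyz": [0, 0, 0.09], "twist": [0, 0, 0], "jaw": 1},
  ],
)

```text
time_s: 19.02
tool_pos: [0.5468, -0.0536, 0.2974]
tool_rot: [179.9, -0.0, 20.3]
force: [-6.6, -0.1, 18.7]
grip_width: 0.0254
grasp_force: 55.0
```

Call:
servo_tool(
  plan=[
    {"xyz": [0, 0, 0], "twist": [0, 0, 0], "jaw": 1},
    {"xyz": [0, 0, 0], "twist": [0, 0, 0], "jaw": 1},
    {"xyz": [0, 0, 0], "twist": [0, 0, 0], "jaw": 1},
    {"xyz": [0, 0, 0], "twist": [0, 0, 0], "jaw": 1},
    {"xyz": [0, 0, 0], "twist": [0, 0, 0], "jaw": 1},
  ],
)

```text
time_s: 19.43
tool_pos: [0.5468, -0.0536, 0.2974]
tool_rot: [179.9, 0.0, 20.3]
force: [-5.6, 0.1, 19.0]
grip_width: 0.0256
grasp_force: 55.0
```

Held at about 20 N for around 0.9 s. Now lifting and taking the pusher back.

Call:
servo_tool(
  plan=[
    {"xyz": [0, 0, -0.2], "twist": [0, 0, 0], "jaw": 1},
    {"xyz": [0, 0, -0.5], "twist": [0, 0, 0], "jaw": 1},
    {"xyz": [0, 0, -1.2], "twist": [0, 0, 0], "jaw": 1},
    {"xyz": [0, 0, -2.2], "twist": [0, 0, 0], "jaw": 1},
    {"xyz": [0, 0, -3.5], "twist": [0, 0, 0], "jaw": 1},
    {"xyz": [0, 0, -5], "twist": [0, 0, 0], "jaw": 1},
    {"xyz": [0, 0, -5.3], "twist": [0, 0, 0], "jaw": 1},
    {"xyz": [0, 0, -5.3], "twist": [0, 0, 0], "jaw": 1},
  ],
)

```text
time_s: 20.1
tool_pos: [0.5472, -0.0539, 0.349]
tool_rot: [179.9, -0.2, 20.3]
force: [-0.1, 0.1, -2.7]
grip_width: 0.0257
grasp_force: 55.0
```

```bash
python3 -c "
from h import *
c2=snap('top')
go([.488,-.322,.345],20.3)"
```

```text
t 20.15 pos [ 0.5467 -0.0539  0.3478] [ 1.799e+02 -1.000e-01  2.030e+01] F [-0.9 -0.6 -1.5] w 0.0259
xyz cm [-14.81  23.1    0.29] twist [ 0.05 -0.06 -0.  ]
```

Call:
servo_tool(
  plan=[
    {"xyz": [-1, 1.6, 0], "twist": [0, 0, 0], "jaw": 1},
    {"xyz": [-2.9, 4.6, 0], "twist": [0, 0, 0], "jaw": 1},
    {"xyz": [-5, 7.8, 0], "twist": [0, 0, 0], "jaw": 1},
    {"xyz": [-7.1, 11.1, 0], "twist": [0, 0, 0], "jaw": 1},
    {"xyz": [-9.2, 14.4, 0], "twist": [0, 0, 0], "jaw": 1},
    {"xyz": [-11.3, 17.7, 0], "twist": [0, 0, 0], "jaw": 1},
    {"xyz": [-13.3, 20.9, 0], "twist": [0, 0, 0], "jaw": 1},
    {"xyz": [-14.8, 23.1, 0], "twist": [0, 0, 0], "jaw": 1},
    {"xyz": [-14.8, 23.1, 0], "twist": [0, 0, 0], "jaw": 1},
    {"xyz": [-14.8, 23.1, 0], "twist": [0, 0, 0], "jaw": 1},
  ],
)

```text
time_s: 20.98
tool_pos: [0.4865, -0.3241, 0.3457]
tool_rot: [-179.9, 0.1, 20.0]
force: [0.8, 0.6, -2.2]
grip_width: 0.0257
grasp_force: 55.0
```

```bash
python3 -c "
from h import *
go([.488,-.322,.2512],20.3)"
```

```text
t 20.9833 pos [ 0.4865 -0.3241  0.3457] [-1.799e+02  1.000e-01  2.000e+01] F [ 0.8  0.6 -2.2] w 0.0257
xyz cm [ 0.23 -0.13  9.45] twist [-0.1   0.08 -0.26]
```

Call:
servo_tool(
  plan=[
    {"xyz": [0, 0, 2], "twist": [0, 0, 0], "jaw": 1},
    {"xyz": [0, 0, 4], "twist": [0, 0, 0], "jaw": 1},
    {"xyz": [0, 0, 6], "twist": [0, 0, 0], "jaw": 1},
    {"xyz": [0, 0, 7.8], "twist": [0, 0, 0], "jaw": 1},
    {"xyz": [0, 0, 8.8], "twist": [0, 0, 0], "jaw": 1},
    {"xyz": [0, 0, 9.2], "twist": [0, 0, 0], "jaw": 1},
    {"xyz": [0, 0, 9.3], "twist": [0, 0, 0], "jaw": 1},
    {"xyz": [0, 0, 9.3], "twist": [0, 0, 0], "jaw": 1},
    {"xyz": [0, 0, 9.3], "twist": [0, 0, 0], "jaw": 1},
  ],
)

```text
time_s: 21.73
tool_pos: [0.4885, -0.322, 0.2554]
tool_rot: [179.9, -0.1, 20.3]
force: [-0.2, 0.4, -2.5]
grip_width: 0.0254
grasp_force: 55.0
```

Call:
servo_tool(
  plan=[
    {"xyz": [0, 0, 0.05], "twist": [0, 0, 0], "jaw": 1},
    {"xyz": [0, 0, 0.1], "twist": [0, 0, 0], "jaw": 1},
    {"xyz": [0, 0, 0.1], "twist": [0, 0, 0], "jaw": 1},
    {"xyz": [0, 0, 0.1], "twist": [0, 0, 0], "jaw": 1},
  ],
)

```text
time_s: 22.07
tool_pos: [0.4879, -0.322, 0.2535]
tool_rot: [180.0, -0.0, 20.3]
force: [-0.2, -0.2, -2.1]
grip_width: 0.0257
grasp_force: 55.0
```

Call:
servo_tool(
  plan=[
    {"xyz": [0, 0, 0.05], "twist": [0, 0, 0], "jaw": 1},
    {"xyz": [0, 0, 0.1], "twist": [0, 0, 0], "jaw": 1},
    {"xyz": [0, 0, 0.15], "twist": [0, 0, 0], "jaw": 1},
    {"xyz": [0, 0, 0.2], "twist": [0, 0, 0], "jaw": 1},
    {"xyz": [0, 0, 0.2], "twist": [0, 0, 0], "jaw": 1},
    {"xyz": [0, 0, 0.2], "twist": [0, 0, 0], "jaw": 1},
  ],
)

```text
time_s: 22.57
tool_pos: [0.4879, -0.3219, 0.2511]
tool_rot: [-180.0, 0.0, 20.3]
force: [-1.0, -0.4, -1.9]
grip_width: 0.0257
grasp_force: 55.0
```

Call:
servo_tool(
  plan=[
    {"xyz": [0, 0, 0.05], "twist": [0, 0, 0], "jaw": 1},
    {"xyz": [0, 0, 0.1], "twist": [0, 0, 0], "jaw": 1},
    {"xyz": [0, 0, 0.1], "twist": [0, 0, 0], "jaw": 1},
    {"xyz": [0, 0, 0.1], "twist": [0, 0, 0], "jaw": 1},
  ],
)

```text
time_s: 22.9
tool_pos: [0.488, -0.3219, 0.2507]
tool_rot: [180.0, -0.0, 20.3]
force: [-1.9, 1.0, 3.0]
grip_width: 0.0258
grasp_force: 55.0
```

Call:
servo_tool(
  plan=[
    {"xyz": [0, 0, -0.05], "twist": [0, 0, 0], "jaw": 1},
    {"xyz": [0, 0, -0.05], "twist": [0, 0, 0], "jaw": 0.65},
    {"xyz": [0, 0, -0.05], "twist": [0, 0, 0], "jaw": 0.6},
    {"xyz": [0, 0, -0.05], "twist": [0, 0, 0], "jaw": 0.5},
    {"xyz": [0, 0, -0.05], "twist": [0, 0, 0], "jaw": 0.3},
    {"xyz": [0, 0, -0.05], "twist": [0, 0, 0], "jaw": 0},
    {"xyz": [0, 0, -0.05], "twist": [0, 0, 0], "jaw": 0},
    {"xyz": [0, 0, -0.05], "twist": [0, 0, 0], "jaw": 0},
    {"xyz": [0, 0, -0.05], "twist": [0, 0, 0], "jaw": 0},
  ],
  newtons=10,
)

```text
time_s: 23.65
tool_pos: [0.4879, -0.322, 0.2506]
tool_rot: [180.0, 0.0, 20.3]
force: [-0.4, -0.3, 0.6]
grip_width: 0.0671
grasp_force: 0.0
```

Call:
servo_tool(
  plan=[
    {"xyz": [0, 0, -1], "twist": [0, 0, 0], "jaw": 0},
    {"xyz": [0, 0, -3], "twist": [0, 0, 0], "jaw": 0},
    {"xyz": [0, 0, -6], "twist": [0, 0, 0], "jaw": 0},
    {"xyz": [0, 0, -9], "twist": [0, 0, 0], "jaw": 0},
    {"xyz": [0, 0, -12], "twist": [0, 0, 0], "jaw": 0},
    {"xyz": [0, 0, -15], "twist": [0, 0, 0], "jaw": 0},
    {"xyz": [0, 0, -17], "twist": [0, 0, 0], "jaw": 0},
    {"xyz": [0, 0, -17], "twist": [0, 0, 0], "jaw": 0},
    {"xyz": [0, 0, -17], "twist": [0, 0, 0], "jaw": 0},
  ],
)

```text
time_s: 24.4
tool_pos: [0.4881, -0.3218, 0.4228]
tool_rot: [179.8, -0.1, 20.3]
force: [-0.1, 0.0, -0.4]
grip_width: 0.0871
grasp_force: 0.0
```

```bash
python3 -c "
from h import *
go([.488,-.322,.42],20.3)
w=snap('wrist')
m=(w['img'].max(2)<60).astype(np.uint8)
p=w2px(w,np.array([.488,-.322,.006])).astype(int);s=m[p[1]-35:p[1]+25,p[0]-35:p[0]+35];ys,xs=np.nonzero(s)
print('foot',px2w(w,((xs.min()+xs.max())/2+p[0]-35,ys.min()+p[1]-35+ (xs.max()-xs.min())/2),.006),xs.min(),xs.max(),len(xs))
c=snap('top')
m=(c['img'].min(2)>170).astype(np.uint8);m[:,:315]=0;m[:,362:]=0;m[:270]=0;m[318:]=0
cn=max(cv2.findContours(m,0,1)[0],key=len);print('lens',cv2.minEnclosingCircle(cn))
# change against first top picture, jar/tape/screwdriver regions
a=cv2.imread('pics/top0.png')[:,:,::-1].astype(int);d=np.abs(a-c['img']).max(2)
for n,(x0,x1,y0,y1) in dict(jar=(205,250,160,210),tape=(320,358,148,200),scr=(330,360,330,350),pusher_foot=(465,485,312,340)).items(): print(n,(d[y0:y1,x0:x1]>50).mean().round(3))
"
```

```text
t 24.4 pos [ 0.4881 -0.3218  0.4228] [ 1.798e+02 -1.000e-01  2.030e+01] F [-0.1  0.  -0.4] w 0.0871
xyz cm [-0.02  0.01  0.28] twist [ 0.18 -0.11  0.01]
foot [ 0.48665702 -0.32203503  0.006     ] 19 52 232
lens ((337.9117736816406, 293.20587158203125), 14.152312278747559)
jar 0.0
tape 0.0
scr 0.378
pusher_foot 0.009
```

```bash
python3 -c "
from h import *
f=lambda i:[np.round(v.mean(),1) for v in np.nonzero((i[300:360,270:380,0]>2.2*i[300:360,270:380,1].clip(1))&(i[300:360,270:380,0]>60))]
print(f(cv2.imread('pics/t2.png')[:,:,::-1].astype(float)),f(snap('top')['img'].astype(float)))
print(env.sign_off())"
```

```text
[np.float64(36.6), np.float64(68.4)] [np.float64(36.5), np.float64(68.3)]
the job is handed in; nothing more can be done
None
```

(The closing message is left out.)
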